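# Seal check at the spice stall

### The arm

A 6-joint arm with a two-finger parallel gripper is mounted at the origin on the work surface. World frame = base frame: x ahead of the robot, y to its left, z up, the work surface at z = 0. Lengths are in mm, angles in rad, forces in N, time in s.
With the tool pointing down it reaches from about 250 to 800 mm from the base axis. Payload 3.9 kg.
Tool frame: the origin (TCP) lies on the centre line of the jaws, within the pads' length; the fingertips stand 17 mm ahead of it and the grasp point (between the pads) lies 2 mm behind it; z points along the fingers, y is the line along which they close (so a half turn about z gives the same grasp; the last joint's range is limited). The gripper opens to 85 mm and grips with 20 to 120 N. Pads are 22 mm wide; open, the fingers measure 114 mm over their backs; the gripper's body (76 mm by 85 mm) begins 54 mm behind the grasp point. The pads swing forward as they close: fully open they stand 13 mm farther back than shut.
Start: joints at [1.244, 0.26, -0.138, 1.173, 0, 1.571], TCP at [168.528, 497.206, 225.604] pointing down, gripper open.
Joint ranges: [-2.78, 2.78], [-0.83, 1.72], [-1.28, 1.37], [-1.9, 2.12], [-1.57, 1.48], [-3.14, 3.14]. Speed limits (rad/s): [2.57, 2.57, 3.14, 3.14, 3.14, 3.14].

### API

Orientations are given as a rotation vector (axis times angle).
In Python, from workcell import get_state, camera, camera_params, job_done gives the robot as it stands.
- The arm moves only by the shell command python3 -m crank 'ROWS' [FORCE]. ROWS is JSON, a list that holds one entry, the list of rows, each a list of 5 numbers: the shift along the tool's x, y, z in mm, then the turn about the tool's z in degrees, then the finger opening in mm, from 0 to 85.4. In form: [[[tx, ty, tz, turn, claw], ...]]. A call has 1 to 5 rows; each row shifts and turns the commanded pose from where the row before left it, along the tool's axes as they then stand; what a row does not reach is not made up. A row lasts 1/10 s, in which the tool goes at most 50 mm and 8.59 degrees, less where a joint would pass 70% of its speed; a pose out of reach is approached as far as the arm can. A call with a gripper value outside its range is refused whole. The fingers move at their own pace and stop on an object; FORCE is the grip in N (left out, the last holds). Time passes only in rows, so rows that do not move let the fingers close. It gives the time, the measured TCP pose, the force, the opening and the grip force at its end, in the units of the state.
- get_state(): the state, without advancing time (a new reading comes with each control period).
- camera(name): name is "side" or "top"; returns the picture (384x512x3 uint8, red, green, blue); there is no depth.
- camera_params(name): a dict with "fx", "fy", "cx", "cy" (pixels), "cam_to_world" (4x4, takes a point from camera to world coordinates). Camera axes: x right, y down, z forward; pixel columns grow to the right and rows downward; lengths in mm; the calibration is good to about 2 mm. A picture is of the moment at which its call begins. camera_params takes no time and is no camera call.
- job_done(): hands the job in; it is judged then, once.
The state is a dict: "time_s": time; "q": joint angles; "qvel": joint speeds; "effort": joint torques, N m; "ee_pos": TCP position; "ee_rot": TCP orientation; "contact_force": force on the tool from outside, world axes, zero at the start; "torque": the same for the moment, N m; "grip_width": finger opening in mm; "grasp_force": force on a finger pad.
Only numpy, scipy, OpenCV 4.12 (cv2) and the standard library are available. Lean on these libraries where they do the work, as an engineer would, in place of code of your own. Each camera call takes 0.05 s, during which the arm holds its last target. There are 200 camera calls.

### The job

You are checking the inner seals of the flip-cap spice tins in the leaning rack. First press shut the cap of the tin that was left ajar, then flip the tallest tin's cap open to beyond square with the tin, take the plunger gauge out of its stand and rest its tip on the ringed spot in the middle of that tin's seal, gauge in line with the leaning tin and pushed gently until its plunger is about halfway in. Finish while still holding it there; leave the third tin shut and the other things on the counter undisturbed, and never push the gauge hard on the seal.

Things in the scene. Friction and masses are not known exactly. Their poses are not given: they have to be found in the camera images.
- tin_done: bare metal spice tin whose flip cap stands ajar, the one to shut; 40 mm diameter, 98 mm long, fixed in the rack, whose three tins stand side by side 78 mm apart in any order (rack 280 mm wide, 100 mm deep, at most 80 mm high), all leaning 15 degrees with their mouths towards the rack's front (roughly the robot); origin at the centre of its mouth (rim), z along the tin's axis out of the mouth, x from the mouth's centre towards the cap's hinge, y along the hinge
- tin_tall: the tallest tin, 40 mm diameter, 130 mm long, its cap shut at the start; fixed; origin at the centre of its mouth (rim), z along the tin's axis out of the mouth, x from the mouth's centre towards the cap's hinge, y along the hinge
- tin_short: the third tin, like the ajar one but shut; 40 mm diameter, 98 mm long; leave it shut; origin at the centre of its mouth (rim), z along the tin's axis out of the mouth, x from the mouth's centre towards the cap's hinge, y along the hinge
- cap_done (a joint): opening angle of the ajar tin's cap: 0 shut, growing as it swings up and back about its hinge, to 2.3 rad; starts at 0.6 to 1.1. All caps are black discs 42 mm across, 6 mm thick, lying from the rim plane (1 mm above the rim) upwards when shut, with a flat thumb tab opposite the hinge: 12 mm wide, 5 mm thick, sticking out 17 mm beyond the disc's edge. The hinge is stiff (0.02 N m) and the cap stays where it is left; there is no catch
- cap_tall (a joint): opening angle of the tallest tin's cap: 0 shut (start), 1.57 square with the tin, stops at 2.3 rad
- cap_short (a joint): opening angle of the third tin's cap, 0 shut
- done_hinge (a point): point on the hinge axis of that cap, mid-width, axes as those of its tin: 22 mm along x and 1 mm along z from the tin's origin
- tall_hinge (a point): point on the hinge axis of that cap, mid-width, axes as those of its tin: 22 mm along x and 1 mm along z from the tin's origin
- done_tab (a point): centre of the ajar cap's thumb tab; it turns with the cap. From the hinge axis it is 50 mm towards the tab and 2.5 mm up when shut; tab end at 60 mm
- tall_tab (a point): centre of the tallest tin's thumb tab, same dimensions
- spot (a point): centre of the ringed spot (a printed dark ring 15 mm across) on the tallest tin's stiff white seal, which is 36 mm across and 2 mm below the rim; z along the tin's axis, out of the mouth
- seal_tall: that seal, origin at the spot, axes as the tin's
- gauge: plunger gauge, loose, 110 to 190 g, hanging upright in its stand: origin at the underside centre of its steel barrel, z up along it. Barrel 22 mm diameter, z 0 to 40 mm; collar 34 mm diameter, z 40 to 46 mm; black round handle 26 mm diameter, z 46 to 102 mm (top)
- gauge_tip (a point): flat tip of the gauge's plunger, an 8 mm rod that sticks out 18 mm below the barrel when free and moves into it when pushed
- plunger (a joint): how far the plunger is pushed in, 0 to 14 mm (in m); its spring gives 0.4 N per mm
- stand: fixed dark wooden block 70 x 70 mm, 72 mm high, with a 26 mm through hole down its middle; the gauge's collar rests on its top. Origin at the centre of its underside
- scoop: bystander: serving spoon with steel bowl and wooden handle, 160 mm long, lying in front of the rack; origin at its underside
- jar: bystander: small glass jar with metal lid, 52 mm wide, 70 mm high, beside the gauge stand; origin at its underside
- weight: bystander: brass scale weight, 32 mm wide, 41 mm high, in front of the rack; origin at its underside
- label_roll: bystander: roll of paper labels, 68 mm wide, 32 mm high, lying flat behind the rack; origin at its underside
- mill: bystander: dark wooden pepper mill, 56 mm wide, 145 mm high, left of the rack; origin at its underside
- bowl: bystander: white tasting bowl, 90 mm wide, 40 mm high, front left; origin at its underside
- carton: bystander: small cardboard carton, 60 x 80 x 50 mm, right rear; origin at its underside
Things that resemble listed ones, but are neither listed nor needed, are in the scene too. Leave any green or pink look-alike of the gauge alone. Leave any blue or orange look-alike of the stand alone.

How it is judged (in metres and radians):
On the way, in this order (a step that is already met when the one before it is completed fails the run):
1. the ajar tin's cap is pressed shut (value of joint cap_done below 0.08 rad and value of joint cap_tall below 0.2 rad), for 0.2 s.
2. the tallest tin's cap is flipped open beyond square (value of joint cap_tall above 1.5 rad and value of joint cap_done below 0.1 rad), for 0.2 s.
3. the gauge is out of its stand and in the gripper (contact force between gauge and the fingers above 2 N and contact force between gauge and stand below 0.1 N and distance of gauge from where it was at the start of the episode above 0.065 m), for 0.2 s.
At the end, for the whole second after the job is handed in: Gripper holding the gauge still, off its stand: tip within 6.5 mm of the spot, within 8 degrees of the tin's axis, plunger 3 to 11 mm in, 0.8 to 6 N on the seal; first and third caps under 0.1 rad, tallest tin's cap past 1.45 rad (distance between gauge_tip and spot below 0.0065 m and angle between the z axis of gauge and the z axis of seal_tall, either way round below 0.14 rad and z of gauge in the frame of seal_tall above 0 m and value of joint plunger between 0.003 and 0.011 m and contact force between gauge and seal_tall between 0.8 and 6 N and contact force between gauge and the fingers above 2 N and contact force between gauge and stand below 0.1 N and linear speed of gauge below 0.02 m/s and value of joint each of cap_done, cap_short below 0.1 rad and value of joint cap_tall above 1.45 rad); the arm keeps its last pose, push and grip.
It fails at once if the gauge is pushed hard on the seal (over 12 N) (contact force between gauge and seal_tall above 12 N).
It fails at once if the third tin is opened (value of joint cap_short above 0.3 rad).
It fails at once if a bystander is disturbed (moved over 30 mm) (distance of any of scoop, jar, weight, label_roll, mill, bowl, carton from where it was at the start of the episode above 0.03 m).
It also fails if it takes over 67 s, if anything falls off the work surface, if the arm or the gripper's body presses on something with over 40 N, if the wrist force passes 120 N, or if a joint passes its speed limit or range.

## Working session

There is one attempt and no reset: what is moved stays moved. The work goes in short steps, Python scripts to look and compute and a shell command to move; the robot and the scene stay as the last step left them, time stands still between calls to the robot, and variables do not carry over. Pictures are saved under pics/ and viewed, at most 10 in all, crops included, and the job is handed in when it is done.

```bash
ls; mkdir -p pics; python3 - <<'E'
from workcell import *
import cv2,numpy as np
s=get_state();print(s)
for n in("side","top"):
    im=camera(n);cv2.imwrite(f"pics/{n}0.png",cv2.resize(im[:,:,::-1],(800,600),interpolation=cv2.INTER_CUBIC));np.save(n+"0.npy",im)
    p=camera_params(n);print(n,p['fx'],p['fy'],p['cx'],p['cy']);print(np.round(p['cam_to_world'],3))
E
```

```text
pics
{'time_s': 0.0, 'q': array([ 1.24400469e+00,  2.60694924e-01, -1.39369455e-01,  1.17267588e+00,
       -2.05723586e-05,  1.57082610e+00]), 'qvel': array([-0.00031109, -0.00028455,  0.00142893, -0.00019918,  0.00159332,
       -0.00094268]), 'effort': array([-9.15247456e-04, -4.05677998e+01,  2.53924227e+01,  1.87475339e-02,
       -1.33511139e-04,  4.04381765e-06]), 'ee_pos': array([168.31602378, 496.56855568, 224.75902929]), 'ee_rot': array([-5.11039763e-01, -3.09944747e+00,  3.01782187e-03]), 'contact_force': array([-0.23138153,  0.13589208,  0.06572845]), 'torque': array([ 0.00319704, -0.02423668,  0.00040333]), 'grasp_force': 0.0, 'grip_width': 85.7635220058243}
side 419.4720626465583 419.4720626465583 250.45137859751165 187.77432713684183
[[ 9.990000e-01 -3.500000e-02  3.500000e-02  4.347540e+02]
 [-5.000000e-02 -7.100000e-01  7.020000e-01 -9.061620e+02]
 [ 0.000000e+00 -7.030000e-01 -7.110000e-01  1.038694e+03]
 [ 0.000000e+00  0.000000e+00  0.000000e+00  1.000000e+00]]
top 405.66029839111314 405.66029839111314 253.07034830473881 190.41506568319699
[[-6.000000e-03 -9.880000e-01  1.560000e-01  3.027320e+02]
 [-1.000000e+00  6.000000e-03 -5.000000e-03  2.129800e+01]
 [ 4.000000e-03 -1.560000e-01 -9.880000e-01  1.246315e+03]
 [ 0.000000e+00  0.000000e+00  0.000000e+00  1.000000e+00]]
```

View pics/side0.png

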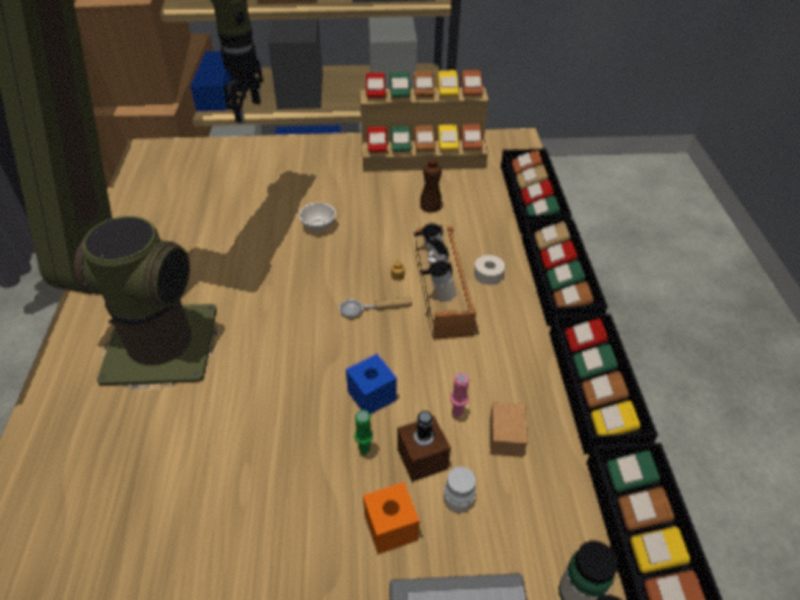

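View pics/top0.png

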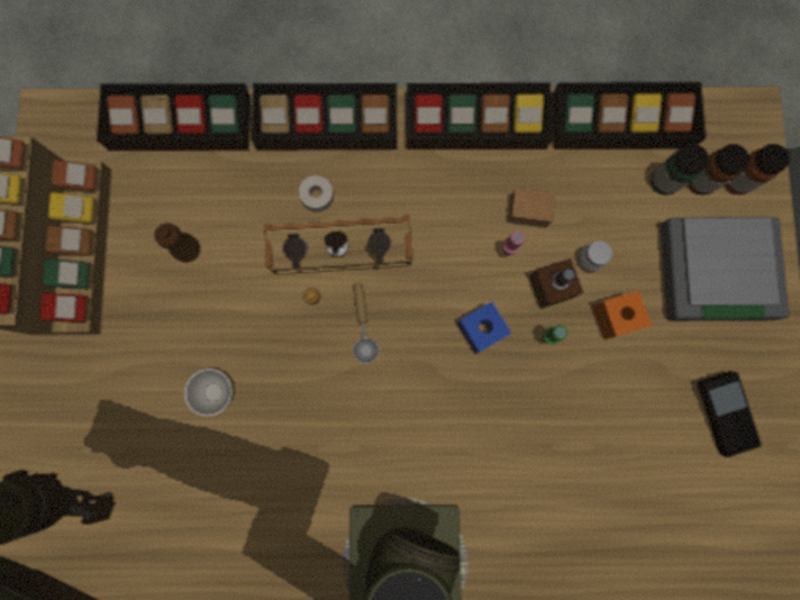

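The side view (800x600) shows the rack around (445,280) and a dark stand at (423,447) holding a black-handled gauge. The look-alikes are a pink gauge (460,395), a green gauge (363,430), a blue stand (372,383) and an orange stand (391,515). The dark stand with the black gauge fits the description. Next I'll enlarge the rack and the stand to confirm.

```bash
python3 - <<'E'
import cv2,numpy as np
s=np.load("side0.npy")[:,:,::-1];t=np.load("top0.npy")[:,:,::-1]
g=lambda im:np.clip(im.astype(float)*1.5,0,255).astype('uint8')
r=lambda im,x,y,w,h,k:cv2.resize(g(im[y:y+h,x:x+w]),None,fx=k,fy=k,interpolation=cv2.INTER_CUBIC)
A=r(s,255,138,60,80,7) # 420x560
B=r(t,160,130,110,50,7/2*1.0) #385x175
C=r(s,245,250,60,60,3.5)
D=r(t,330,150,60,60,3.5)
im=np.zeros((600,800,3),'uint8')
im[:560,:420]=A; B=r(t,160,130,108,50,3.5); im[:175,420:798]=B
im[180:390,420:630]=C;im[180:390,420+170:800]=D
cv2.imwrite("pics/crop1.png",im)
E
```

```text
(no output)
```

View pics/crop1.png

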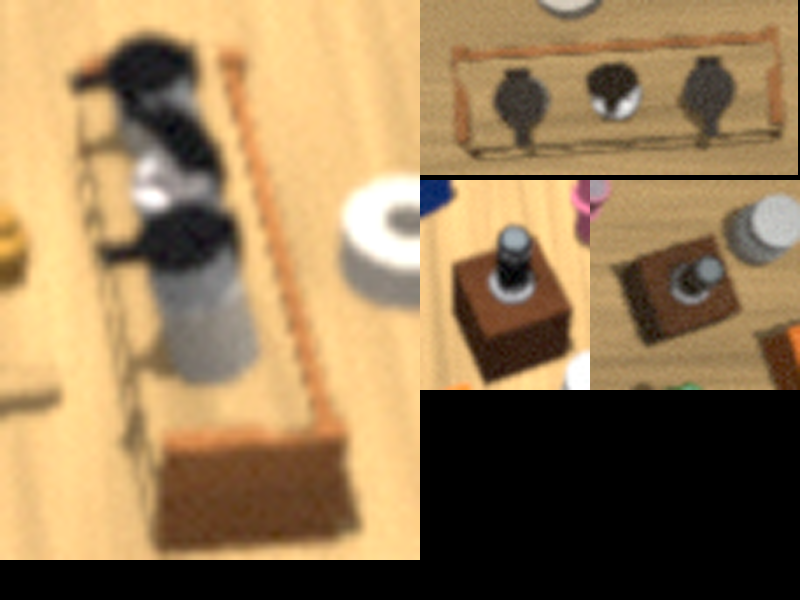

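The middle tin is ajar, at side (280,165) and top (215,155). The candidates for the tallest are the left and right tins. I'll triangulate both caps, the gauge and the bystanders.

```bash
cat > h.py <<'E'
import numpy as np
from workcell import *
from scipy.spatial.transform import Rotation as R
P={n:camera_params(n) for n in("side","top")}
def ray(n,u,v):
    p=P[n];M=np.array(p['cam_to_world']);d=M[:3,:3]@[(u-p['cx'])/p['fx'],(v-p['cy'])/p['fy'],1]
    return M[:3,3],d/np.linalg.norm(d)
def tri(a,b):
    o1,d1=ray("side",*a);o2,d2=ray("top",*b)
    t=np.linalg.lstsq(np.c_[d1,-d2],o2-o1,rcond=None)[0]
    p,q=o1+t[0]*d1,o2+t[1]*d2
    return (p+q)/2,np.linalg.norm(p-q)
def onz(n,u,v,z):
    o,d=ray(n,u,v);return o+d*(z-o[2])/d[2]
def proj(n,X):
    p=P[n];M=np.linalg.inv(np.array(p['cam_to_world']));c=M[:3,:3]@X+M[:3,3]
    return np.array([p['fx']*c[0]/c[2]+p['cx'],p['fy']*c[1]/c[2]+p['cy']])
E
python3 - <<'E'
from h import *
np.set_printoptions(precision=1,suppress=True)
for k,a,b in[("L",(276.4,147.3),(189.1,159.1)),("R",(282.1,172),(242.3,156.3)),("gtop",(272.1,266.6),(363.7,175.1)),("collar",(271.3,280.9),(358.6,180))]:
    print(k,*tri(a,b))
k=lambda x,y:(x*.64,y*.64)
for n,x,y,z in[("weight",312,296,20),("scoopend",360,287,8),("scoopbowl",366,350,8),("jar",597,253,70),("mill",166,236,145),("bowl",208,392,20),("pink",514,242,80),("green",554,333,80),("blue",485,327,72)]:
    print(n,onz("top",*k(x,y),z))
for n,x,y in[("rBL",455,48),("rBR",778,30),("rFL",470,155),("rFR",782,135)]:
    print(n,onz("top",160+(x-420)/3.5,130+y/3.5,80 if 'B' in n else 30))
E
```

```text
L [576.4 198.2 112.7] 5.399648524224818
R [578.1  45.4 139.5] 6.968501904538999
gtop [ 521.1 -295.4  129.4] 0.03851958192406688
collar [ 520.  -297.7   65.2] 2.241421617401794
weight [500.5 178.3  20. ]
scoopend [520.   84.9   8. ]
scoopbowl [395.1  72.9   8. ]
jar [ 572.2 -368.9   70. ]
mill [590.2 424.1 145. ]
bowl [315.8 374.3  20. ]
pink [ 592.1 -209.6   80. ]
green [ 419.  -277.5   80. ]
blue [ 431.8 -151.4   72. ]
rBL [628.5 260.4  80. ]
rBR [642.8 -13.1  80. ]
rFL [546.2 255.1  30. ]
rFR [562.5 -17.2  30. ]
```

The right tin is the tallest: its cap is at z≈139, against ≈113 for the left one, and the 155 mm between them matches the given spacing. I'll refine the rack pose and the ajar angle by fitting cap silhouettes in both views.

```bash
cat > fit.py <<'E'
from h import *
import cv2
from scipy.optimize import differential_evolution,minimize
def frame(yaw,tilt=np.radians(15)):
    f=np.array([-np.cos(yaw),-np.sin(yaw),0]);z=np.array([0,0,1.])
    a=np.cos(tilt)*z+np.sin(tilt)*f; x=-np.cos(tilt)*f+np.sin(tilt)*z
    return np.c_[x,np.cross(a,x),a]
def caps(p,tall=0.,short=0.):
    T=np.array(p[:3]);F=frame(p[3]);left=np.array([-np.sin(p[3]),np.cos(p[3]),0])
    if F[:,1]@left<0: left=-left; 
    left=left if left[1]>0 else -left
    O=[T,T+78*left-32*F[:,2],T+156*left-32*F[:,2]]
    th=np.linspace(0,2*np.pi,30);out=[]
    for o,phi in zip(O,(tall,p[4],short)):
        D=np.array([(22-21*0-22+21*np.cos(t)-22,21*np.sin(t),h) for t in th for h in(0,6)]) # rel hinge: disc centre -22
        B=np.array([(-x,y,h) for x in(42,60) for y in(-6,6) for h in(0,5)])
        c,s=np.cos(phi),np.sin(phi);Q=np.array([[c,0,s],[0,1,0],[-s,0,c]]) # -x goes up
        out+= [(o+F@(np.array([22,0,1])+Q@v) for v in S) for S in(D,B)]
    return O,F,[np.array(list(g)) for g in out]
K=4
def render(n,p,box,**k):
    x0,y0,w,h=box;im=np.zeros((h*K,w*K),np.uint8)
    for g in caps(p,**k)[2]:
        uv=np.array([proj(n,X) for X in g]);uv=((uv-[x0,y0]+.5)*K-.5)
        cv2.fillConvexPoly(im,cv2.convexHull(np.round(uv*16).astype(np.int32)),255,shift=4)
    return cv2.GaussianBlur(cv2.resize(im,(w,h),interpolation=cv2.INTER_AREA).astype(float)/255,(0,0),.8)
BOX={"side":(262,138,32,48),"top":(178,145,78,28)}
def dark(im,n):
    x0,y0,w,h=BOX[n];g=im[y0:y0+h,x0:x0+w].max(2).astype(float)
    lo,hi=np.percentile(g,3),np.median(g)
    return np.clip((hi*.8-g)/(hi*.8-lo),0,1)
E
python3 - <<'E'
from fit import *
D={n:dark(np.load(n+"0.npy"),n) for n in BOX}
cost=lambda p:sum(((render(n,p,BOX[n])-D[n])**2).mean() for n in BOX)
p0=np.array([578,43,132,.05,.85])
b=[(560,600),(25,60),(115,150),(-.1,.2),(.5,1.2)]
r=differential_evolution(cost,b,popsize=8,maxiter=35,seed=1,x0=p0)
print(r.x.round(3),r.fun)
np.save("p.npy",r.x)
O,F,_=caps(r.x);print(np.round(O,1));print(F.round(3))
rows=[]
for n in("top","side"):
    M=render(n,r.x,BOX[n]);x=cv2.merge([D[n],D[n],M]);k=9 if n=="side" else 5
    rows.append(cv2.resize((x*255).astype('uint8'),None,fx=k,fy=k,interpolation=cv2.INTER_NEAREST))
im=np.zeros((432,690,3),'uint8');im[:140,:390]=rows[0];im[:432,395:683]=rows[1]
cv2.imwrite("pics/fit.png",im)
print(R.from_rotvec(get_state()['ee_rot']).as_matrix().round(3))
E
```

```text
[ 5.65731e+02  4.51210e+01  1.34411e+02 -3.50000e-02  1.19500e+00] 0.2320495932778852
[[565.7  45.1 134.4]
 [576.7 122.8 103.5]
 [579.4 200.7 103.5]]
[[ 0.965  0.035 -0.259]
 [-0.033  0.999  0.009]
 [ 0.259  0.     0.966]]
[[-0.947  0.321 -0.001]
 [ 0.321  0.947 -0.002]
 [ 0.    -0.002 -1.   ]]
```

View pics/fit.png

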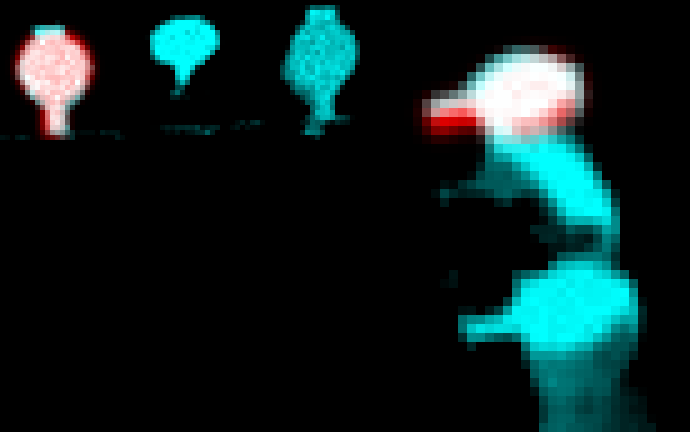

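The overlay shows only one cap rendered, because of a lazy-generator bug. I'll fix that and refit.

```bash
sed -i 's/out+= \[(o+F@(np.array(\[22,0,1\])+Q@v) for v in S) for S in(D,B)\]/out+= [[o+F@(np.array([22,0,1])+Q@v) for v in S] for S in(D,B)]/; s/np.array(list(g))/np.array(g)/' fit.py
python3 - <<'E'
from fit import *
D={n:dark(np.load(n+"0.npy"),n) for n in BOX}
cost=lambda p:sum(((render(n,p,BOX[n])-D[n])**2).mean() for n in BOX)
p0=np.array([578,43,132,.05,.85])
b=[(560,600),(25,60),(115,150),(-.1,.2),(.5,1.2)]
r=differential_evolution(cost,b,popsize=8,maxiter=35,seed=1,x0=p0)
print(r.x.round(3),r.fun)
np.save("p.npy",r.x)
O,F,_=caps(r.x);print(np.round(O,1));print(F.round(3))
rows=[]
for n in("top","side"):
    M=render(n,r.x,BOX[n]);x=cv2.merge([D[n],D[n],M]);k=9 if n=="side" else 5
    rows.append(cv2.resize((x*255).astype('uint8'),None,fx=k,fy=k,interpolation=cv2.INTER_NEAREST))
im=np.zeros((432,690,3),'uint8');im[:140,:390]=rows[0];im[:432,395:683]=rows[1]
cv2.imwrite("pics/fit2.png",im)
E
```

```text
[5.78246e+02 4.60730e+01 1.36214e+02 5.50000e-02 9.62000e-01] 0.04349546784217953
[[578.2  46.1 136.2]
 [582.2 124.4 105.3]
 [578.  202.3 105.3]]
[[ 0.964 -0.055 -0.258]
 [ 0.053  0.998 -0.014]
 [ 0.259  0.     0.966]]
```

View pics/fit2.png

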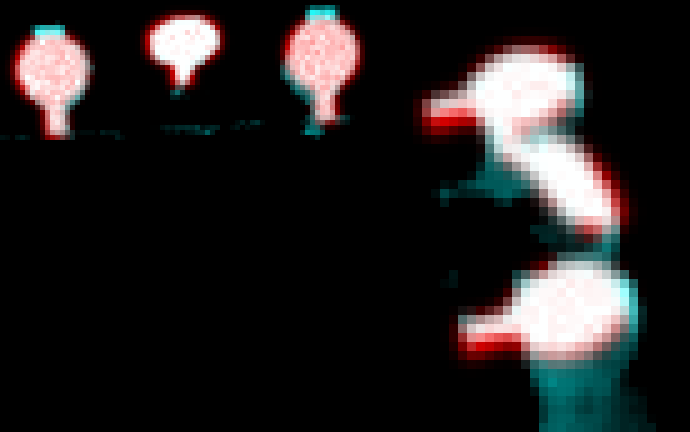

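The three-cap fit matches both views: the tall tin's origin is ≈(578,46,136), the middle tin's ≈(582,124,105), the yaw is 3.15° and the ajar angle is ≈0.96 rad. Now I'll turn the tool to the rack's axes, close the fingers and go above the ajar cap.

```bash
python3 -m crank '[[[0,0,0,-7.3,40],[0,0,0,-7.3,10],[0,0,0,-7.3,0],[-24.4,-26.3,0,0,0],[-24.4,-26.3,0,0,0]]]' 20 >/dev/null
for i in 1 ; do python3 -m crank '[[[-24.4,-26.3,0,0,0],[-24.4,-26.3,0,0,0],[-24.4,-26.3,0,0,0],[-24.4,-26.3,0,0,0],[-24.4,-26.3,0,0,0]]]' >/dev/null; done
python3 -m crank '[[[-24.4,-26.3,0,0,0],[-24.4,-26.3,0,0,0],[-24.4,-26.3,0,0,0],[-24.4,-26.3,0,0,0],[-24.4,-26.3,0,0,0]]]' >/dev/null
python3 -m crank '[[[-24.4,-26.3,0,0,0],[-24.4,-26.3,0,0,0],[-24.4,-26.3,0,0,0],[0,0,0,0,0]]]'; python3 -c "
from h import *;s=get_state();print(s['q'],R.from_rotvec(s['ee_rot']).as_matrix().round(3))"
```

```text
time_s: 2.0
ee_pos: [558.5, 120.7, 224.7]
ee_rot: [-0.08, 3.14, -0.002]
contact_force: [-1.5, 0.9, 0.2]
grip_width: -0.3
grasp_force: 0.0
[ 0.21360981  0.33996901 -0.02532432  1.20496046 -0.00139302  0.1627483 ] [[-0.999 -0.051  0.001]
 [-0.051  0.999 -0.001]
 [-0.001 -0.001 -1.   ]]
```

```bash
python3 -m crank '[[[2.5,2,25,0,0],[0,0,25,0,0],[0,0,10,0,0],[0,0,10,0,0],[0,0,10,0,0]]]'
python3 -m crank '[[[0,0,8,0,0],[0,0,6,0,0],[0,0,4,0,0]]]'
```

```text
time_s: 2.5
ee_pos: [553.3, 125.9, 145.6]
ee_rot: [-0.088, 3.14, 0.0]
contact_force: [0.0, -0.6, 0.3]
grip_width: 0.2
grasp_force: 0.4
time_s: 2.8
ee_pos: [553.3, 125.5, 127.3]
ee_rot: [-0.087, 3.14, 0.0]
contact_force: [-0.5, -0.0, 0.2]
grip_width: -0.0
grasp_force: 0.2
```

```bash
for i in 1; do python3 -m crank '[[[0,0,2,0,0],[0,0,0,0,0]]]'|grep -E 'ee_pos|contact';python3 -m crank '[[[0,0,2,0,0],[0,0,0,0,0]]]'|grep -E 'ee_pos|contact';python3 -m crank '[[[0,0,1,0,0],[0,0,0,0,0]]]'|grep -E 'ee_pos|contact'; done
python3 - <<'E'
from fit import *
for n in("side","top"): 
    im=camera(n);np.save(n+"1.npy",im)
r=lambda im,x,y,w,h,k:cv2.resize(np.clip(im[y:y+h,x:x+w,::-1]*1.5,0,255).astype('uint8'),None,fx=k,fy=k,interpolation=cv2.INTER_CUBIC)
cv2.imwrite("pics/p1.png",r(np.load("side1.npy"),250,115,70,100,6))
E
```

```text
ee_pos: [553.3, 125.4, 125.5]
contact_force: [0.6, 1.0, 0.2]
ee_pos: [553.4, 125.5, 123.7]
contact_force: [0.1, 0.5, -0.1]
ee_pos: [553.3, 125.5, 122.7]
contact_force: [-0.0, -0.1, -0.3]
```

View pics/p1.png

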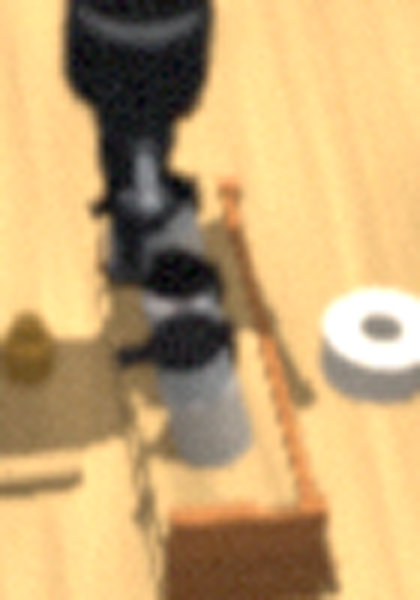

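```bash
python3 - <<'E'
from fit import *
p=np.load("p.npy");D=dark(np.load("side1.npy"),"side")
print("tip side",proj("side",np.array([553.3,125.5,105.7])),proj("side",np.array([553.3,125.5,170])))
im=np.load("side1.npy");x0,y0=250,115
for phi in(0,.1,.3,.5):
    q=p.copy();q[4]=phi
    print(phi,[((render(n,q,BOX[n])-dark(np.load(n+"1.npy"),n))**2).mean().round(4) for n in BOX])
q[4]=0
k=6;big=cv2.resize(np.clip(im[115:215,250:320,::-1]*1.5,0,255).astype('uint8'),None,fx=k,fy=k,interpolation=cv2.INTER_CUBIC)
for col,phi in(((0,255,0),0),((0,0,255),.3)):
    q[4]=phi
    for g in caps(q)[2][2:4]:
        uv=np.array([proj("side",X) for X in g]);uv=(uv-[x0,y0]+.5)*k
        cv2.polylines(big,[cv2.convexHull(uv.astype(np.int32))],True,col,1)
cv2.imwrite("pics/p2.png",big[150:400])
E
```

```text
tip side [270.61554728 163.45001186] [271.30447456 148.53683851]
0 [np.float64(0.1141), np.float64(0.2197)]
0.1 [np.float64(0.1076), np.float64(0.22)]
0.3 [np.float64(0.0884), np.float64(0.2203)]
0.5 [np.float64(0.0767), np.float64(0.2175)]
```

View pics/p2.png

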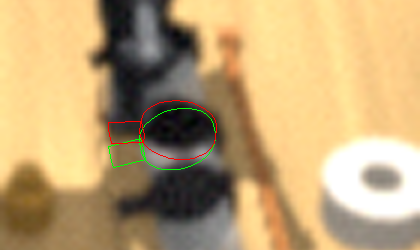

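```bash
python3 - <<'E'
from fit import *
p=np.load("p.npy");n="side";D=dark(np.load("side1.npy"),n);D0=dark(np.load("side0.npy"),n)
x0,y0,w,h=BOX[n]
for phi in np.arange(0,1.2,.1):
    q=p.copy();q[4]=phi;M=render(n,q,BOX[n]);sl=np.s_[155-y0:172-y0,275-x0:]
    print(phi.round(1),((M-D)[sl]**2).mean().round(4),((M-D0)[sl]**2).mean().round(4))
E
```

```text
0.0 0.1082 0.2074
0.1 0.0892 0.1927
0.2 0.0701 0.1748
0.3 0.0487 0.1506
0.4 0.0337 0.124
0.5 0.0288 0.0981
0.6 0.0369 0.0736
0.7 0.056 0.0524
0.8 0.0818 0.0314
0.9 0.1117 0.0194
1.0 0.1399 0.0205
1.1 0.165 0.0434
```

```bash
cat > phi.py <<'E'
from fit import *
p=np.load("p.npy");n="side";im=camera(n);D=dark(im,n);np.save("sidex.npy",im)
x0,y0,w,h=BOX[n];c=[]
for phi in np.arange(0,1.2,.05):
    q=p.copy();q[4]=phi;M=render(n,q,BOX[n]);sl=np.s_[155-y0:172-y0,275-x0:]
    c.append(((M-D)[sl]**2).mean())
i=int(np.argmin(c));s=get_state();print("phi",i*.05,c[i].round(4),s['ee_pos'].round(1),s['contact_force'].round(1))
E
python3 -m crank '[[[0,0,3,0,0],[0,0,0,0,0]]]'|grep -E 'contact'; python3 phi.py
python3 -m crank '[[[0,0,3,0,0],[0,0,0,0,0]]]'|grep -E 'contact'; python3 phi.py
```

```text
contact_force: [-0.6, 0.3, 0.0]
phi 0.4 0.027 [553.  125.4 119.3] [-0.2  0.4  0.3]
contact_force: [-0.6, 0.5, 0.4]
phi 0.35000000000000003 0.0271 [553.  125.4 116.3] [ 0.6 -0.3 -0.2]
```

```bash
python3 -m crank '[[[3,-1,3,0,0],[0,0,3,0,0],[0,0,0,0,0]]]'|grep -E 'contact'; python3 phi.py
python3 -m crank '[[[0,0,3,0,0],[0,0,2,0,0],[0,0,0,0,0]]]'|grep -E 'contact'; python3 phi.py
python3 - <<'E'
from fit import *
im=np.load("sidex.npy");im2=camera("top")
r=lambda im,x,y,w,h,k:cv2.resize(np.clip(im[y:y+h,x:x+w,::-1]*2.,0,255).astype('uint8'),None,fx=k,fy=k,interpolation=cv2.INTER_CUBIC)
cv2.imwrite("pics/p3.png",np.hstack([r(im,250,120,50,70,8),r(im2,190,135,50,70,7)[:560] if 0 else r(im2,190,135,45,70,8)]))
E
```

```text
contact_force: [-0.2, -0.6, -0.1]
phi 0.15000000000000002 0.0228 [549.8 124.1 110.2] [ 0.1  0.5 -0.3]
contact_force: [-2.6, -0.1, 8.2]
phi 0.1 0.0245 [550.3 124.3 106.8] [-2.8 -0.8  8.2]
```

View pics/p3.png

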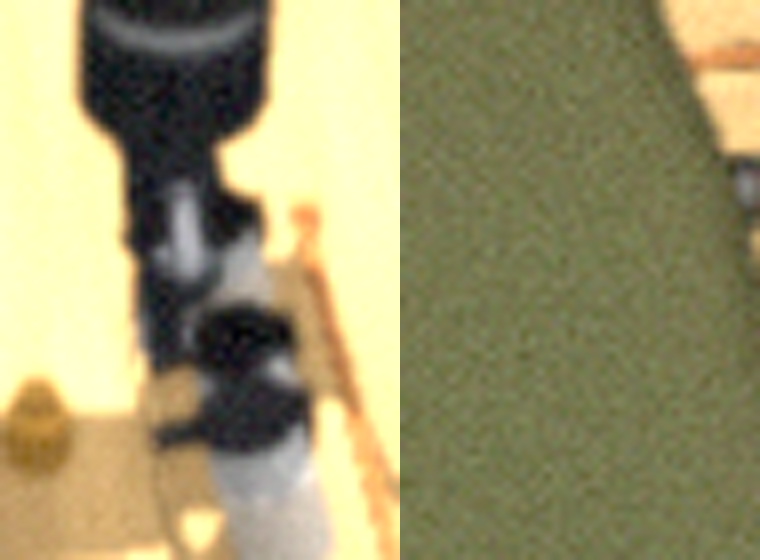

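The press ended with a cap-normal reaction of (-2.8, -0.8, 8.2) N, so the cap sits on its stop. The contact height suggests the fingertip is nearer the TCP than I assumed. I'll back off and measure the fingertip and the cap angle numerically.

```bash
python3 -m crank '[[[0,0,1,0,0],[0,0,0,0,0],[0,0,0,0,0],[0,0,-20,0,0],[10,0,-30,0,0]]]'|grep contact
python3 -m crank '[[[50,0,0,0,0],[50,0,0,0,0],[0,0,0,0,0]]]'|grep pos
python3 - <<'E'
from fit import *
exec(open("phi.py").read().split("\n",1)[1])
t=s['ee_pos'];print("proj TCP",proj("side",t),"tip17",proj("side",t-[0,0,17]))
u,v=proj("side",t).astype(int);g=im.max(2)
print(u-12,v-14)
for r in g[v-14:v+16,u-12:u+13]: print(''.join('#' if x<40 else '+' if x<70 else '.' for x in r))
E
```

```text
contact_force: [0.4, -0.7, 0.1]
ee_pos: [429.7, 116.0, 152.3]
phi 0.1 0.0084 [435.2 117.2 153.5] [0.8 0.4 0.1]
proj TCP [234.69389011 155.32106869] tip17 [234.83281678 159.29615641]
222 141
......+##+...+#+.........
......+#++....+..........
.......+++....+..........
.......+++....+..........
........#++..++..........
.......+##++++#..........
........#######..........
........#######..........
........######+..........
........+####+...........
........+####+...........
........+####+...........
........+####+...........
.........####............
.........###+............
.........................
.........................
.........................
.........................
.........................
.........................
.........................
.........................
.........................
.........................
.........................
.........................
.........................
.........................
.........................
```

```bash
python3 -m crank '[[[0,0,0,0,30],[0,0,0,0,30],[0,0,0,0,30],[0,0,0,0,30],[0,0,0,0,30]]]'|grep -E "pos|width"
python3 - <<'E'
from fit import *
from scipy.optimize import minimize
p=np.load("p.npy")
I={n:camera(n) for n in("side","top")}
D={n:dark(I[n],n) for n in BOX}
# signed openings incl. negative to expose bias
def cost(v,ns):
    q=p.copy();q[4]=v[1];return sum(((render(n,q,BOX[n],tall=v[0],short=v[2])-D[n])**2).mean() for n in ns)
for ns in(("side",),("top",),("side","top")):
    r=minimize(cost,[.02,.05,.02],(ns,),method="Nelder-Mead",options=dict(initial_simplex=[[0,0,0],[.2,0,0],[0,.2,0],[0,0,.2]]));print(ns,r.x.round(3),round(r.fun,4))
im=I["side"];s=get_state();t=s['ee_pos'];print(t,"proj TCP",proj("side",t));u,v=proj("side",t).astype(int);g=im.max(2)
print(u-12,v-14)
for r in g[v-14:v+12,u-12:u+13]: print(''.join('#' if x<40 else '+' if x<70 else '.' for x in r))
E
```

```text
ee_pos: [441.1, 118.3, 154.5]
grip_width: 30.0
('side',) [0.078 0.061 0.001] 0.0211
('top',) [-0.    0.06 -0.03] 0.1753
('side', 'top') [ 0.078  0.059 -0.011] 0.1973
[440.76039497 118.18062817 154.46161716] proj TCP [236.41756093 154.84246743]
224 140
........###+...+#+.......
........++++...+#+.......
........++++...+++.......
........+#+++..+#+.......
.........+##+++##........
.........+#######........
.........+#######........
.........+#######........
..........#######........
..........#######........
..........#######........
..........+#####+........
..........+####+.........
...........####+.........
...........####+.........
...........####+.........
...........####+.........
...........++++..........
.........................
.........................
.........................
.........................
.........................
.........................
.........................
.........................
```

```bash
python3 -m crank '[[[-25.6,-19.8,-15,0,30],[-25.6,-19.8,0,0,30],[-25.6,-19.8,0,0,30],[-25.7,-19.7,0,0,30],[0,0,0,0,30]]]' >/dev/null
python3 -m crank '[[[0,0,0,0,30],[0,0,0,0,30]]]' | grep -E "pos|width|rot"
```

```text
ee_pos: [546.1, 45.2, 169.3]
ee_rot: [0.087, -3.139, -0.0]
grip_width: 30.0
```

```bash
python3 -m crank '[[[-1,-0.5,20,0,30],[0,0,15,0,30],[0,0,7,0,30],[0,0,0,0,30]]]' | grep -E "pos|contact"
python3 -m crank '[[[0,0,0,0,0],[0,0,0,0,0],[0,0,0,0,0],[0,0,0,0,0],[0,0,0,0,0]]]' 20
```

```text
ee_pos: [546.6, 44.9, 126.8]
contact_force: [-0.2, 0.0, -0.4]
time_s: 7.8
ee_pos: [546.4, 42.6, 128.0]
ee_rot: [0.086, -3.138, 0.006]
contact_force: [-3.6, -5.4, -0.0]
grip_width: 10.9
grasp_force: 30.2
```

```bash
python3 -m crank '[[[0,-2.5,0,0,0],[1.2,0,-9.5,0,0],[-0.5,0,-9.2,0,0],[-2.1,0,-9.0,0,0],[0,0,0,0,0]]]' 20|grep -E "pos|contact|width"
python3 -m crank '[[[-3.6,0,-8.5,0,0],[-5.0,0,-7.8,0,0],[-6.3,0,-6.8,0,0],[0,0,0,0,0]]]'|grep -E "pos|contact|width|force"
```

```text
ee_pos: [549.3, 42.3, 157.0]
contact_force: [-5.5, 0.7, -0.0]
grip_width: 11.1
ee_pos: [567.6, 43.3, 180.4]
contact_force: [-2.0, 2.3, -0.9]
grip_width: 11.2
grasp_force: 23.6
```

```bash
python3 -m crank '[[[-7.4,0,-5.6,0,0],[-8.2,0,-4.2,0,0],[-8.9,0,-2.7,0,0],[0,0,0,0,0]]]'|grep -E "pos|contact|width|force"
python3 -m crank '[[[-9.2,0,-1.1,0,0],[-7.4,0,0.3,0,0],[-5.5,0,0.9,0,0],[0,0,0,0,0],[0,0,0,0,0]]]'|grep -E "pos|contact|width|force"
```

```text
ee_pos: [590.8, 44.6, 191.2]
contact_force: [-0.8, 3.5, -3.0]
grip_width: 10.8
grasp_force: 20.1
ee_pos: [611.8, 45.7, 191.2]
contact_force: [-2.4, 4.9, -1.0]
grip_width: 11.5
grasp_force: 19.6
```

```bash
python3 -m crank '[[[0,0,0,0,30],[0,0,0,0,30],[0,0,0,0,30],[0,0,-20,0,30],[0,0,-40,0,30]]]'|grep -E "pos|contact"
python3 -m crank '[[[10.85,-33.7,0,0,60],[10.85,-33.7,0,0,60],[10.85,-33.7,0,0,60],[10.85,-33.7,0,0,60],[10.85,-33.7,0,0,60]]]' >/dev/null
python3 -m crank '[[[10.85,-33.7,0,0,60],[10.85,-33.7,0,0,60],[10.85,-33.7,0,0,60],[10.85,-33.7,0,0,60],[10.85,-33.7,0,0,60]]]' >/dev/null
python3 -m crank '[[[0,0,20,0,60],[0,0,0,0,60],[0,0,0,0,60]]]'|grep -E "pos|rot|width"
python3 - <<'E'
from fit import *
from scipy.optimize import minimize
p=np.load("p.npy")
I={n:camera(n) for n in("side","top")}
BOX["side"]=(262,120,32,66)
D={n:dark(I[n],n) for n in BOX}
def cost(v,ns):
    q=p.copy();q[4]=v[1];return sum(((render(n,q,BOX[n],tall=v[0],short=v[2])-D[n])**2).mean() for n in ns)
for ns in(("side",),("top",),("side","top")):
    r=minimize(cost,[2,.0,.0],(ns,),method="Nelder-Mead",options=dict(initial_simplex=[[1.9,0,0],[2.1,0,0],[1.9,.2,0],[1.9,0,.2]]));print(ns,r.x.round(3),round(r.fun,4))
for n in I: np.save(n+"2.npy",I[n])
k=lambda im,x,y,w,h,f:cv2.resize(np.clip(im[y:y+h,x:x+w,::-1]*1.7,0,255).astype('uint8'),None,fx=f,fy=f,interpolation=cv2.INTER_CUBIC)
cv2.imwrite("pics/p4.png",np.hstack([k(I["side"],240,105,80,200,3),np.vstack([k(I["top"],200,130,60,40,9)[:,:540],k(I["top"],330,140,60,40,6)[:,:540] if 0 else k(I["top"],330,145,60,26,9)])[:600]]))
E
```

```text
ee_pos: [609.1, 44.6, 248.3]
contact_force: [-0.4, -0.2, 0.3]
ee_pos: [521.0, -297.0, 230.8]
ee_rot: [0.087, -3.139, -0.0]
grip_width: 59.8
('side',) [ 1.585  2.55  -1.549] 0.0698
('top',) [ 2.081 -0.111 -0.242] 0.0136
('side', 'top') [ 1.7   0.19 -0.37] 0.149Traceback (most recent call last):
  File "<stdin>", line 13, in <module>
    return _nx.concatenate(arrs, 1, dtype=dtype, casting=casting)
           ~~~~~~~~~~~~~~~^^^^^^^^^^^^^^^^^^^^^^^^^^^^^^^^^^^^^^^
ValueError: all the input array dimensions except for the concatenation axis must match exactly, but along dimension 0, the array at index 0 has size 600 and the array at index 1 has size 594
```

```bash
python3 - <<'E'
from fit import *
I={n:np.load(n+"2.npy") for n in("side","top")}
p=np.load("p.npy");O,F,_=caps(p);S=O[0]+F@[0,0,-2];print("spot model",S)
out=[]
for n,(x,y,w,h),f in(("side",(255,125,40,60),10),("top",(225,138,40,30),10)):
    c=cv2.resize(np.clip(I[n][y:y+h,x:x+w,::-1]*1.5,0,255).astype('uint8'),None,fx=f,fy=f,interpolation=cv2.INTER_CUBIC)
    u=proj(n,S);print(n,u)
    g=I[n].astype(float).min(2);b=g[int(u[1])-9:int(u[1])+10,int(u[0])-9:int(u[0])+10]
    m=(b>.75*b.max());yy,xx=np.nonzero(m);print("white centroid",xx.mean()+int(u[0])-9,yy.mean()+int(u[1])-9,m.sum())
    out.append(c)
im=np.zeros((600,800,3),'uint8');im[:,:400]=out[0];im[:300,400:]=out[1]
k=cv2.resize(np.clip(I["side"][245:305,245:325,::-1]*1.5,0,255).astype('uint8'),None,fx=5,fy=5,interpolation=cv2.INTER_CUBIC);im[300:,400:]=k
cv2.imwrite("pics/p4.png",im)
E
```

```text
spot model [578.76272685  46.10123821 134.28252335]
side [281.12678625 173.33369467]
white centroid 275.1111111111111 164.22222222222223 9
top [241.96941047 155.27088833]
white centroid 242.3053435114504 154.93893129770993 131
```

View pics/p4.png

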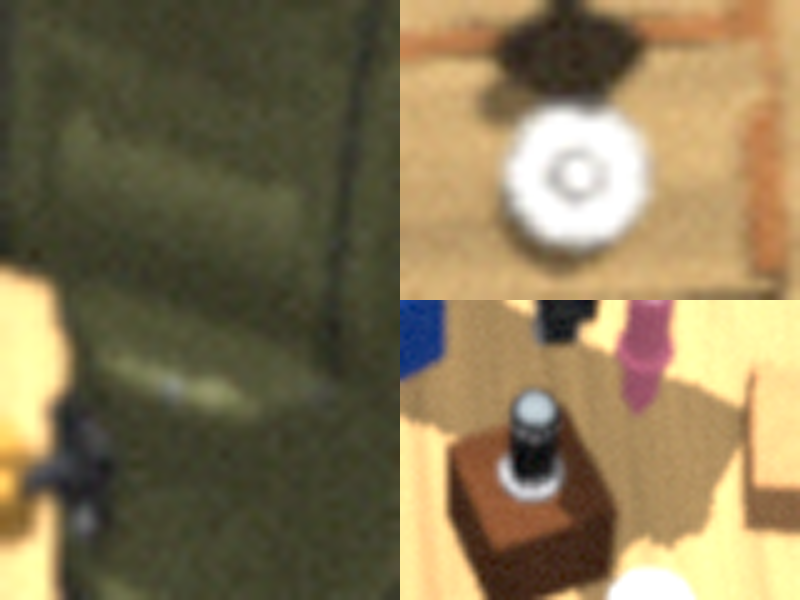

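The top crop shows the tall cap well past square and the ring centre at top px (242.2,154.9), about 1 mm from the model. The gauge handle top is at side px (271.9,266.3). Now I'll refine the gauge's xy.

```bash
python3 - <<'E'
from h import *
print(onz("side",271.9,266.3,134),onz("top",363.7,175.1,134),onz("side",271.1,279.9,78),onz("top",358.6,180,78))
print("spot",onz("top",242.2,154.9,134.3)); print(get_state()['ee_pos'])
E
python3 -m crank '[[[0,0,40,0,60],[0,0,35,0,60],[0,0,30,0,60],[0,0,15,0,60],[0,0,11,0,60]]]'|grep -E "pos|contact"
python3 -m crank '[[[0,0,0,0,60],[0,0,0,0,0],[0,0,0,0,0],[0,0,0,0,0],[0,0,0,0,0]]]' 25|grep -E "pos|contact|width|force"
```

```text
[ 520.20200043 -297.58526268  134.        ] [ 520.12998817 -294.09257407  134.        ] [ 519.71955759 -302.39232109   78.        ] [ 516.53340289 -294.28979976   78.        ]
spot [579.82625451  45.44987851 134.3       ]
[ 521.8952832  -296.74649704  231.66084136]
ee_pos: [521.6, -296.2, 99.1]
contact_force: [-0.8, -0.2, 0.4]
ee_pos: [522.5, -297.4, 101.2]
contact_force: [-0.1, 2.0, 3.7]
grip_width: 25.2
grasp_force: 27.1
```

```bash
python3 -m crank '[[[0,0,-10,0,0],[0,0,-10,0,0],[0,0,-8,0,0],[0,0,0,0,0]]]'|grep -E "pos|contact|width"
python3 -m crank '[[[4,0,0,0,0],[4,0,0,0,0],[4,0,0,0,0],[0,0,0,0,0]]]'|grep -E "pos|contact|width"
python3 -m crank '[[[4,0,0,0,0],[3,0,0,0,0],[0,0,0,0,0],[0,0,0,0,0]]]'|grep -E "pos|contact|width|force"
```

```text
ee_pos: [522.4, -297.7, 129.5]
contact_force: [-0.1, 0.4, -2.7]
grip_width: 25.2
ee_pos: [509.3, -297.5, 127.9]
contact_force: [3.6, 1.9, -1.9]
grip_width: 25.1
ee_pos: [502.2, -298.0, 127.7]
contact_force: [2.1, 1.9, 0.1]
grip_width: 25.0
grasp_force: 24.9
```

```bash
python3 -m crank '[[[0,0,-14,0,0],[0,0,-25,0,0],[0,0,-25,0,0],[0,0,-25,0,0],[0,0,-25,0,0]]]'|grep -E "pos|contact|width"
python3 -m crank '[[[-4,15,0,0,0],[-6,30,0,0,0],[-6,30,0,0,0],[-6,30,0,0,0],[-6,30,0,0,0]]]' >/dev/null
python3 -m crank '[[[-6,30,0,0,0],[-6,30,0,0,0],[-6,30,0,0,0],[-6,30,0,0,0],[-6,30,0,0,0]]]' >/dev/null
python3 -m crank '[[[-6,30,0,0,0],[-3,20,0,0,0],[0,4,0,0,0],[0,0,0,0,0],[0,0,0,0,0]]]'|grep -E "pos|contact|width|force"
python3 - <<'E'
from h import *
import cv2
I={n:camera(n) for n in("side","top")}
s=get_state();t=s['ee_pos'];print(s['time_s'],t)
for n in I: np.save(n+"3.npy",I[n])
S=np.array([579.8,45.5,134.3]);a=np.array([-.258,-.014,.966])
tip=t+[22.5,1.3,-84]
for n in I: print(n,"spot",proj(n,S),"tip pred",proj(n,tip),"TCP",proj(n,t),"barrel bottom",proj(n,tip+18*a),"collar",proj(n,tip+61*a))
f=10;x,y,w,h=250,118,80,60
c=cv2.resize(np.clip(I["side"][y:y+h,x:x+w,::-1]*1.5,0,255).astype('uint8'),None,fx=f,fy=f,interpolation=cv2.INTER_CUBIC)
cv2.imwrite("pics/p5.png",c)
E
```

```text
ee_pos: [500.8, -298.5, 242.0]
contact_force: [-0.6, -1.3, -1.2]
grip_width: 25.2
ee_pos: [549.7, 43.4, 240.9]
contact_force: [0.6, -0.3, -2.2]
grip_width: 25.3
grasp_force: 25.1
15.8 [550.18556519  43.04297249 241.44157889]
side spot [281.47568946 173.44982002] tip pred [279.61958403 168.3479104 ] TCP [273.47820583 147.9436432 ] barrel bottom [278.40031185 164.28029615] collar [275.38776741 154.23014583]
top spot [242.18220593 154.90917949] tip pred [242.42044608 155.38477322] TCP [242.2339177  156.02767886] barrel bottom [242.37792265 155.50473577] collar [242.27050889 155.80775995]
```

View pics/p5.png

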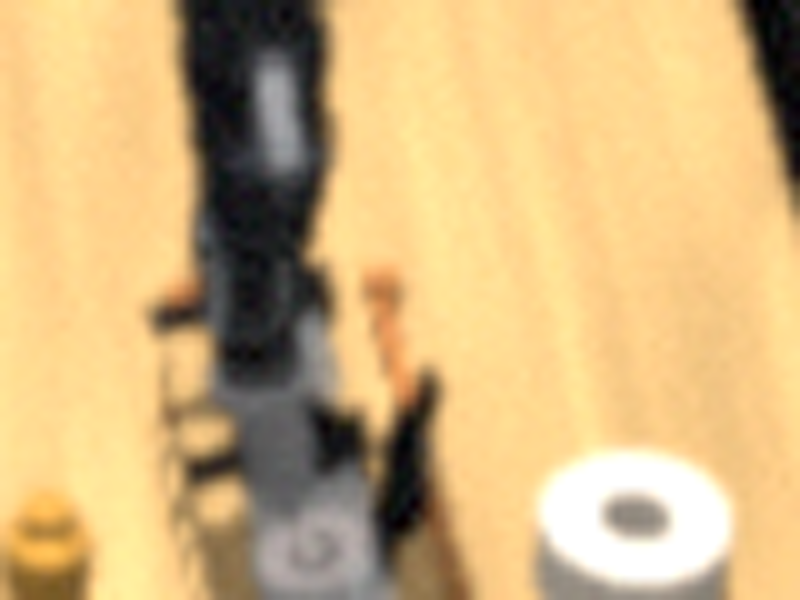

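The crop shows the seal's ring at side px ≈(281.0,172.4) and the gauge above it, but the clutter makes the tilt unclear. I'll move to a plain background and measure the tilt numerically.

```bash
python3 -m crank '[[[10,0,-20,0,0],[20,0,-20,0,0],[20,0,-10,0,0],[10,0,0,0,0],[0,0,0,0,0]]]' >/dev/null; python3 -m crank '[[[0,0,0,0,0],[0,0,0,0,0],[0,0,0,0,0]]]' |grep pos
python3 - <<'E'
from h import *
print("spot",tri((281.05,172.35),(242.2,154.9)))
im=camera("side").astype(float);np.save("side4.npy",im);t=get_state()['ee_pos'];u,v=proj("side",t);print(t,u,v)
r,b=im[...,0],im[...,2]
m=(b/(r+1)>.78)|(r<60)
u,v=int(u),int(v)
print(u-14,v-5)
for y in range(v-5,v+32):
    print(y,''.join('#' if r[y,x]<45 else 'o' if b[y,x]/(r[y,x]+1)>.78 else '.' for x in range(u-14,u+22)))
E
```

```text
ee_pos: [491.1, 40.7, 291.0]
spot (array([578.36879061,  45.3229553 , 139.3374509 ]), np.float64(0.3938277002782122))
[491.08050769  40.74015888 291.09886822] 253.61083741253844 135.72712153824264
239 130
130 ...........########............#.#..
131 ...........o######o............#...#
132 ............o#####o...............##
133 ............o######..............##.
134 ............o######................#
135 ............o######o................
136 .............######o................
137 .............######o................
138 .............o####o#................
139 ..............######................
140 ..............#######...............
141 ..............#######o..............
142 ..............#######oo.............
143 .............o######ooo.............
144 .............oo####ooo..............
145 .............ooooooooo............##
146 ..............oooooooo..........####
147 ...............ooooooo..........####
148 ................oooooo.........#####
149 ................oooooo........######
150 .................oooooo.........####
151 .................oooooo..........###
152 .................oooooo..........ooo
153 ..................ooooo..........ooo
154 ..................ooooo..........ooo
155 ...................ooo...........ooo
156 ....................oo............oo
157 .....................o............oo
158 ..................................oo
159 ...................................o
160 ...................................#
161 ...................................#
162 ...................................#
163 ..................................##
164 ................................####
165 ..............................#.....
166 ....................................
```

```bash
python3 - <<'E'
from fit import *
im=np.load("side4.npy");r,b=im[...,0],im[...,2]
t=np.array([491.08,40.74,291.1]);x0,y0,w,h=245,142,24,20
M=((b/(r+1)>.78)&(r>=45)).astype(float)[y0:y0+h,x0:x0+w]
th0=np.linspace(0,2*np.pi,24)
def rend(v,K=8):
    tx,tz,th=v;tip=t+np.array([tx,2,tz]);f=frame(.055,th);im=np.zeros((h*K,w*K),np.uint8)
    for rad,a,bb in((4,0,18),(11,18,58),(17,58,64)):
        g=np.array([tip+f@[rad*np.cos(q),rad*np.sin(q),z] for q in th0 for z in(a,bb)])
        uv=np.array([proj("side",X) for X in g])-[x0,y0]+.5
        cv2.fillConvexPoly(im,cv2.convexHull(np.round((uv*K-.5)*16).astype(np.int32)),255,shift=4)
    g=np.array([tip+f@[13*np.cos(q),13*np.sin(q),z] for q in th0 for z in(64,100)])
    uv=np.array([proj("side",X) for X in g])-[x0,y0]+.5
    cv2.fillConvexPoly(im,cv2.convexHull(np.round((uv*K-.5)*16).astype(np.int32)),0,shift=4)
    return cv2.resize(im,(w,h),interpolation=cv2.INTER_AREA)/255.
c=lambda v:((rend(v)-M)[1:]**2).mean()
rr=differential_evolution(c,[(5,40),(-105,-60),(-.1,.5)],seed=0,maxiter=40,popsize=8)
print(rr.x,np.degrees(rr.x[2]),rr.fun)
A=rend(rr.x)
for y in range(h): print(''.join('#' if a>.5 and m else 'a' if a>.5 else 'm' if m else '.' for a,m in zip(A[y],M[y])))
E
```

```text
[ 18.73061758 -82.58652868   0.19259967] 11.035148204115645 0.038881536790842934
......a........##.......
......a#......###.......
......a##aaaa###........
.......#########........
........########........
.........#######a.......
.........a######a.......
.........a######a.......
..........a######.......
..........a######a......
..........a######a......
..........aa#####.......
...........a#####.......
.............###........
.............a##........
..............a#........
........................
........................
........................
........................
```

```bash
python3 -m crank '[[[-10,0,0,0,0],[-25,-1,10,0,0],[-20,-1,20,0,0],[-8,0,13,0,0],[0,0,10,0,0]]]' >/dev/null; python3 -m crank '[[[0,0,0,0,0],[0,0,0,0,0],[0,0,0,0,0]]]' |grep -E "pos|contact"
python3 - <<'E'
from h import *
im=camera("side").astype(float);np.save("side5.npy",im);t=get_state()['ee_pos']
tip=t+[19.5,3,-83];print(t,"tip",proj("side",tip),"spot",proj("side",np.array([578.8,45.4,135])),proj("side",np.array([578.8,45.4,139])))
g=im[...,1]
print("cols 268-294")
for y in range(154,184): print(y,' '.join('%3d'%g[y,x] for x in range(268,294)))
E
```

```text
ee_pos: [553.5, 42.3, 239.8]
contact_force: [-0.4, 0.1, 0.1]
[553.71494348  42.28683019 239.96390394] tip [279.75210633 168.24926383] spot [281.17315616 173.32020135] [281.23996843 172.39031428]
cols 268-294
154 138 137 128 104  69  39  14  14   5  17  19  23  46  67  82 107 132 140 146 139  98 103 121 127 118 123
155 139 136 127  98  73  51  32  16  20  21  27  31  50  68  85 104 131 143 145 140 121 108 109 106  81  94
156 136 132 118  90  76  62  38  36  35  32  35  45  59  74  81 105 130 141 145 149 138 112 102  86  51  71
157 125 108  96  81  70  68  59  56  52  48  53  63  70  70  79 103 130 136 141 150 144 111  91  62  36  65
158  96  90  81  75  69  67  65  70  66  67  68  66  72  60  56  78 104 109 122 143 139  96  67  39  30  71
159  84  92  88  81  77  68  60  66  67  69  70  64  64  56  35  46  63  70  97 134 132  81  38  23  38  83
160 112 118 117 116 101  71  49  58  60  63  64  65  63  58  36  23  28  33  76 124 110  61  14  18  50  97
161 123 134 131 127 107  64  37  51  57  57  63  64  64  59  41  20   8  19  59 101  82  39   6  17  56 105
162 117 125 120 102  84  51 
[... 1647 characters left out ...]
  93  89  86  85  83  87  84  85  85  80  80  80  76
178 137 119 122  93  76  75  74  75  71  74  77  76  79  79  80  81  82  88  89  91  91  89  79  80  78  80
179 141 116 121  88  74  75  76  70  74  73  75  74  78  75  78  78  81  83  92 100  95  90  83  77  80  81
180 140 114 105  85  76  72  76  75  75  78  76  71  71  74  76  79  78  83  94 104 100  95  86  80  76  75
181 143 123  90  79  76  74  74  73  76  78  76  78  75  75  77  79  84  83  96 106 106  96  87  80  73  79
182 138 123  89  74  74  75  75  77  75  75  81  79  77  79  80  84  83  86  90 102 105 100  91  78  77  78
183 112 103  77  72  74  75  77  77  72  73  81  80  78  81  80  84  81  84  89 100 102 102  94  82  77  77
```

The tip reads (279.7,~169.5) and the ring (280.8,172.4). The lines agree, with about 15 mm to go along the axis, so I'll approach along the tin axis while watching the force.

```bash
cat > f.py <<'E'
from workcell import *
import numpy as np
a=np.array([-.258,-.014,.966]);L=[]
for i in range(4): camera("side");L.append(get_state()['contact_force'])
L=np.array(L);print("t",get_state()['time_s'],"pos",get_state()['ee_pos'].round(1),"F",L.mean(0).round(2),"axial",(L@a).mean().round(2),"+-",(L@a).std().round(2))
E
python3 f.py
python3 -m crank '[[[-0.8,0,3,0,0],[-0.8,0,3,0,0],[-0.8,0,3,0,0],[0,0,0,0,0]]]' >/dev/null; python3 f.py
python3 -m crank '[[[-0.5,0,2,0,0],[-0.5,0,2,0,0],[0,0,0,0,0]]]' >/dev/null; python3 f.py
```

```text
t 17.7 pos [553.8  42.3 239.5] F [ 0.11 -0.23 -1.71] axial -1.67 +- 0.3
t 18.3 pos [556.2  42.4 229.8] F [ 0.1   0.02 -1.68] axial -1.65 +- 0.16
t 18.8 pos [557.2  42.5 225.9] F [-0.34  0.17 -1.3 ] axial -1.17 +- 0.66
```

```bash
python3 -m crank '[[[-0.5,0,2,0,0],[0,0,0,0,0]]]' >/dev/null; python3 f.py
python3 -m crank '[[[-0.5,0,2,0,0],[0,0,0,0,0]]]' >/dev/null; python3 f.py
```

```text
t 19.2 pos [557.6  42.4 223.9] F [-0.38  0.01 -0.32] axial -0.21 +- 0.52
t 19.6 pos [558.1  42.5 221.9] F [-0.28  0.83  0.38] axial 0.42 +- 0.07
```

```bash
python3 - <<'E'
from h import *
im=np.mean([camera("side").astype(float) for _ in range(4)],0);g=im[...,1]
print("    "+' '.join('%3d'%x for x in range(270,292)))
for y in range(158,180): print(y,' '.join('%3d'%g[y,x] for x in range(270,292)))
t=get_state()['ee_pos'];print(t)
E
```

```text
270 271 272 273 274 275 276 277 278 279 280 281 282 283 284 285 286 287 288 289 290 291
158  81  74  72  66  41  16  15  11  15  15  17  34  61  93 108 110 123 142 140 101  65  37
159  90  87  82  72  52  28  17  18  22  21  31  41  64  77  71  70  98 134 131  81  36  19
160 119 117 105  81  57  39  32  35  36  31  37  51  68  68  47  38  78 121 113  61  15  13
161 133 125 111  83  68  58  48  44  43  47  55  67  71  59  32  24  62  99  80  41   8  13
162 121 104  88  65  67  67  65  65  65  65  68  73  67  44  20  16  48  76  56  24  11  13
163  82  62  50  41  49  61  68  70  66  67  68  70  62  38  23  29  47  72  47  18   9  19
164  38  26  24  30  32  42  58  62  62  63  65  65  61  43  48  53  64  88  56  13   7  20
165  38  47  59  59  42  33  45  59  58  59  62  66  64  61  71  70  66  78  45  13   6  18
166  79  94 107 101  70  45  45  56  59  59  62  63  67  72  80  82  75  66  35   8   7  18
167 114 125 131 119  94  67  61  60  59  59  62  64  66  72  83  87  83  61  27   4  10  13
168 126 136 137 128 107  82  69  61  59  58  61  63  66  74  87  92  84  52  20   8  11  15

[... 352 characters left out ...]
 30  36  60  73
173  88  74  76  75  78  92 108 113 105  85  79  76  76  88 109 111  99  73  40  47  70  79
174  94  73  76  75  78  91 109 115 109  93  84  82  84  99 111 106  94  78  53  53  73  82
175  97  76  74  73  76  84 102 111 111 105 101  99 101 107 103  96  90  79  66  61  74  78
176 104  80  74  74  74  78  89 100 104 107 105 104 103  99  92  87  84  82  78  76  78  79
177 114  87  75  75  75  73  76  84  88  91  91  90  90  87  85  83  84  85  85  84  80  79
178 123  90  73  75  74  73  72  75  77  77  78  79  80  79  82  82  84  86  89  88  79  78
179 123  92  75  75  74  76  73  74  73  73  72  75  77  78  78  80  83  88  91  91  82  78
[558.11849841  42.49496524 221.84196139]
```

The tip estimate is ≈(280.6,172.6) against the ring at (280.8,172.4), so it is within about 2 mm. The push is about 2.1 N, so I'll press slightly further to mid-stroke.

```bash
python3 -m crank '[[[-0.4,0,1.5,0,0],[0,0,0,0,0],[0,0,0,0,0],[0,0,0,0,0]]]' | grep -E "width|grasp"; python3 f.py; python3 f.py
python3 - <<'E'
from fit import *
from scipy.optimize import minimize
p=np.load("p.npy")
I=camera("side");b=I[140:180,262:294].max(2)
D={"side":dark(I,"side"),"top":dark(camera("top"),"top")}
def cost(v,n):
    q=p.copy();q[4]=v[1];x0,y0,w,h=BOX[n];M=render(n,q,BOX[n],tall=v[0],short=v[2]);d=(M-D[n])**2
    return d[:,280-x0:].mean() if n=="side" else d.mean()
s=np.load("side0.npy");
# bystander check: image change at their places, side view
for nm,(u,v) in dict(scoop=(240,197),jar=(295,312),weight=(254,173),roll=(313,171),mill=(276,118),bowl=(203,139),carton=(326,274)).items():
    print(nm,np.abs(I[v-6:v+7,u-6:u+7].astype(int)-s[v-6:v+7,u-6:u+7]).mean().round(1))
E
```

```text
grip_width: 25.2
grasp_force: 25.2
t 20.4 pos [558.5  42.5 220.4] F [-0.79  0.55  0.85] axial 1.02 +- 0.36
t 20.6 pos [558.5  42.5 220.3] F [-0.68  0.65  0.59] axial 0.73 +- 0.77
scoop 43.6
jar 8.0
weight 6.0
roll 8.7
mill 29.6
bowl 8.2
carton 7.0
```

```bash
python3 -c "
from workcell import *
print(job_done())"
```

```text
the job is handed in; nothing more can be done
None
```

I handed the job in at about 20.7 s with the ajar cap pressed to its stop, the tallest tin's cap past square (about 2 rad) and the gauge held on the ringed spot: tip within about 2 mm, lean 11–15° against the tin's 15°, about 2.5 N and 6 mm of plunger; all these are my own estimates, with no verdict returned, and the mill and scoop were hidden or in shadow in my last check, though I felt no contact near them.

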